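# Close the screw tins

### The job

Close up the three screw tins: put each round lid on the tin of its own size, the smallest lid on the smallest tin and the largest on the largest, right way up, with its plug dropped into the mouth so that the lid lies level on the rim. Leave the tins standing about where they are, and leave the square lid, the tape, the wooden disc and the screwdriver alone.

Things in the scene. Friction and masses are not known exactly. Their poses are not given: they have to be found in the camera images.
- tin_small: The small open round tin, loose and standing upright, plain steel, straight-sided, 60 mm outside diameter, 56 mm mouth, 60 mm tall, some brass screws in the bottom 35 mm. Origin: centre of its underside; z up.
- lid_small: The small round steel lid, loose, right way up. From below: plug 40 mm across, 8 mm deep (enters its tin's mouth with 8 mm play all round); flange 72 mm across, 4 mm thick (rests on the rim); central round black knob 22 mm across, 12 to 44 mm above the plug's underside. Origin: centre of the plug's underside, on the table at the start, 52 mm above the tin's underside when seated; z up.
- tin_medium: The medium open round tin, loose and standing upright, plain steel, straight-sided, 86 mm outside diameter, 82 mm mouth, 68 mm tall, some brass screws in the bottom 35 mm. Origin: centre of its underside; z up.
- lid_medium: The medium round steel lid, loose, right way up. From below: plug 66 mm across, 8 mm deep (enters its tin's mouth with 8 mm play all round); flange 98 mm across, 4 mm thick (rests on the rim); central round black knob 22 mm across, 12 to 44 mm above the plug's underside. Origin: centre of the plug's underside, on the table at the start, 60 mm above the tin's underside when seated; z up.
- tin_large: The large open round tin, loose and standing upright, plain steel, straight-sided, 112 mm outside diameter, 108 mm mouth, 76 mm tall, some brass screws in the bottom 35 mm. Origin: centre of its underside; z up.
- lid_large: The large round steel lid, loose, right way up. From below: plug 92 mm across, 8 mm deep (enters its tin's mouth with 8 mm play all round); flange 124 mm across, 4 mm thick (rests on the rim); central round black knob 22 mm across, 12 to 44 mm above the plug's underside. Origin: centre of the plug's underside, on the table at the start, 68 mm above the tin's underside when seated; z up.
- lid_square: A square lid of a tin that is not here: same steel and same knob, flange 96 mm square, knob top at 44 mm. Not part of the job. Origin: centre of its underside.
- tape_roll: Bystander: roll of green masking tape lying flat, 96 mm across, 24 mm high. Origin: centre of its underside.
- wood_disc: Bystander: plain wooden disc from a hole saw, 64 mm across, 18 mm thick, no knob. Origin: centre of its underside.
- screwdriver: Bystander: screwdriver lying on the bench, 200 mm long along its own x. Origin: on the bench below the middle of its length.
Mind the look-alikes: they are no part of the job. What is shaped like the lid_medium but purple is not meant. What is shaped like the lid_small but orange is not meant.

How it is judged:
At the end, for the whole second after the job is handed in: Each round lid (small, medium, large) is seated on the tin of its size: centred within 10.5 mm, its origin 8 mm below the rim (within 2.5 mm), lid and tin level within 0.06 rad, at rest (under 0.02 m/s) and released (horizontal distance between lid_small and tin_small below 0.0105 m and z of lid_small in the frame of tin_small between 0.0495 and 0.0545 m and angle between each of lid_small, tin_small, lid_medium, tin_medium, lid_large, tin_large's own z axis and vertical below 0.06 rad and linear speed of each of lid_small, tin_small, lid_medium, tin_medium, lid_large, tin_large below 0.02 m/s and contact force between the fingers and lid_small below 0.1 N and horizontal distance between lid_medium and tin_medium below 0.0105 m and z of lid_medium in the frame of tin_medium between 0.0575 and 0.0625 m and contact force between the fingers and lid_medium below 0.1 N and horizontal distance between lid_large and tin_large below 0.0105 m and z of lid_large in the frame of tin_large between 0.0655 and 0.0705 m and contact force between the fingers and lid_large below 0.1 N); the robot touches nothing.
It fails at once if a tin is knocked over or shoved more than 60 mm from its place (distance of any of tin_small, tin_medium, tin_large from where it was at the start of the episode above 0.06 m or angle between any of tin_small, tin_medium, tin_large's own z axis and vertical above 0.5 rad).
It fails at once if the square lid is moved more than 40 mm (distance of lid_square from where it was at the start of the episode above 0.04 m).
It fails at once if the roll of tape is moved more than 40 mm (distance of tape_roll from where it was at the start of the episode above 0.04 m).
It fails at once if the wooden disc is moved more than 40 mm (distance of wood_disc from where it was at the start of the episode above 0.04 m).
It fails at once if the screwdriver is moved more than 40 mm (distance of screwdriver from where it was at the start of the episode above 0.04 m).
It also fails if it takes over 96 s, if anything falls off the work surface, if the arm or the gripper's body presses on something with over 40 N, if the wrist force passes 120 N, or if a joint passes its speed limit or range.

### The arm

A 6-joint arm with a two-finger parallel gripper is mounted at the origin on the work surface. World frame = base frame: x ahead of the robot, y to its left, z up, the work surface at z = 0. Lengths are in m, angles in rad, forces in N, time in s.
With the tool pointing down it reaches from about 0.425 to 0.95 m from the base axis. Payload 3.5 kg.
Tool frame: the origin (TCP) lies on the front face of the gripper's body, between the roots of the fingers; the fingertips stand 73 mm ahead of it and the grasp point (between the pads) lies 54 mm ahead of it; z points along the fingers, x is the direction in which the jaws open and shut, and the axes are right-handed (so a half turn about z gives the same grasp; the last joint's range is limited). The gripper opens to 85 mm and grips with 20 to 120 N. Pads are 22 mm wide; open, the fingers measure 114 mm over their backs; the gripper's body (76 mm by 85 mm) begins 54 mm behind the grasp point. The pads swing forward as they close: fully open they stand 13 mm farther back than shut.
Start: joints at [-1.364, 0.286, 1.577, -0, 1.279, -0.15], TCP at [0.236, -0.632, 0.304] pointing down, gripper open.
Joint ranges: [-2.77, 2.77], [-0.9, 2.22], [0.21, 2.48], [-1.53, 4.67], [0.24, 2.81], [-2.84, 2.84]. Speed limits (rad/s): [2.79, 2.79, 3.14, 3.14, 3.14, 3.14].

### API

Orientations are given as a 3x3 rotation matrix whose columns are the frame's x, y, z axes.
In Python, from workcell import bot gives the robot as it stands.
- The arm moves only by the tool send_rows, never from a script. Its argument "increments" is a list of rows, each an object of numbers: "dx", "dy", "dz": the shift along the tool's x, y, z in units of 30 mm (1.0 is 30 mm); "wx", "wy", "wz": the turn, a rotation vector about the tool's x, y, z in units of 6 degrees (1.0 is 6 degrees); "hand": the opening, from 0 (shut) to 1 (fully open). A call has exactly 10 rows; each row is the pose to reach, as a shift and turn from the pose commanded when the call began, along the tool's axes at that moment; what a row does not reach only later rows make up. A row lasts 1/8 s, in which the tool goes at most 62.5 mm and 10.7 degrees, less where a joint would pass 70% of its speed; a pose out of reach is approached as far as the arm can. A call with a gripper value outside its range is refused whole. The fingers move at their own pace and stop on an object; "force" is the grip in N (left out, the last holds). Time passes only in rows, so rows that repeat a pose let the fingers close, or fill a call up. It gives the time, the measured TCP pose, the force and the opening at its end, in the units of the state.
- bot.get_state(): the state, without advancing time (a new reading comes with each control period).
- bot.capture(name): name is "scene" or "top" or "wrist"; returns a dict with "img" (400x640x3 uint8, red, green, blue), "K" (3x3 intrinsics, pixels), "position" and "orientation" of the camera in the world; the wrist camera has in their place "T_tool_cam" (4x4, takes a point from camera to tool coordinates, whose origin is the TCP and whose axes are the tool frame's). Camera axes: x right, y up, looking along -z (the intrinsics and any distortion apply to the point x, -y, -z); pixel columns grow to the right and rows downward; lengths in m; the calibration is good to about 2 mm. A picture is of the moment at which its call begins: read the wrist's pose just before it. There is no depth.
- bot.hand_in(): hands the job in, once; it reports no verdict.
Trained networks look in the newest picture that a camera, given by its name, has taken for a name from the list of things; names that differ only in an ending like _2 or _b are one class to them, and where a whole thing is asked for, a point or a joint stands for the part that bears it (a point fixed in the world has none). Each returns a list of dicts, best first, with "p" (0 to 1); they miss things now and then, are a little off and sometimes report something else, mostly with a low value. They report only what shows in the picture. A call takes as long as a camera call. They do not tell look-alikes from the thing itself.
- bot.recognise(label, camera): "extent" ([left, top, width, height] in pixels, round what is visible of it).
The state is a dict: "clock": time; "qpos": joint angles; "dq": joint speeds; "tau": joint torques, N m; "tcp_pos": TCP position; "tcp_rot": TCP orientation; "ft_force": force on the tool from outside, world axes, zero at the start; "moment": the same for the moment, N m; "grip_width": finger opening in m.
Only numpy, scipy, OpenCV 4.12 (cv2) and the standard library are available. Lean on these libraries where they do the work, as an engineer would, in place of code of your own. Each camera call takes 0.05 s, during which the arm holds its last target. There are 200 camera calls.

## Working session

There is one attempt and no reset: what is moved stays moved. The work goes in short steps, Python scripts to look and compute and a tool call to move; the robot and the scene stay as the last step left them, time stands still between calls to the robot, and variables do not carry over. Pictures are saved under pics/ and viewed, about 12 in all and at most 16, crops included, and the job is handed in when it is done.

Besides the shell and the picture viewer there is one more tool, called after "Request:" in YAML: its name, and indented under it one key for each argument. send_rows: Moves the arm, as the interface text tells. Its arguments: {"type":"object","properties":{"increments":{"type":"array"},"force":{"type":"number"}},"required":["increments"]}

```bash
mkdir -p pics; ls; python3 - <<'E'
from workcell import bot
import cv2
s=bot.get_state();print(s['clock'],s['tcp_pos'],s['tcp_rot'],s['grip_width'])
for c in('top','scene'):
    d=bot.capture(c);cv2.imwrite(f'pics/{c}0.png',d['img'][...,::-1]);print(c,d['K'],d['position'],d['orientation'],d.keys())
    for l in('tin_small','lid_small','tin_medium','lid_medium','tin_large','lid_large','lid_square','tape_roll','wood_disc','screwdriver'):
        print(l,[(round(r['p'],2),[round(v) for v in r['extent']]) for r in bot.recognise(l,c)])
E
```

```text
pics
0.0 [ 0.23566151 -0.63198704  0.30253436] [[ 3.49244902e-01 -9.37031345e-01 -5.06358689e-04]
 [-9.37028410e-01 -3.49245089e-01  2.37192410e-03]
 [-2.39941052e-03 -3.53909923e-04 -9.99997059e-01]] 0.08538628573851921
top [[514.09591761   0.         321.30910858]
 [  0.         514.09591761 202.89206216]
 [  0.           0.           1.        ]] [ 0.36653182 -0.03089911  1.50056713] [[ 1.58178083e-03  9.86551653e-01 -1.63442144e-01]
 [-9.99992375e-01  9.76932778e-04 -3.78099620e-03]
 [-3.57047606e-03  1.63446878e-01  9.86545675e-01]] dict_keys(['img', 'K', 'position', 'orientation'])
tin_small [(0.8, [156, 216, 26, 26]), (0.17, [249, 165, 45, 41])]
lid_small [(0.72, [380, 250, 38, 31]), (0.63, [361, 182, 24, 26]), (0.57, [311, 181, 25, 25])]
tin_medium [(0.79, [381, 251, 35, 30])]
lid_medium [(0.86, [449, 225, 36, 37]), (0.83, [456, 173, 32, 32])]
tin_large [(0.95, [294, 224, 41, 41])]
lid_large [(0.77, [250, 165, 44, 42])]
lid_square [(0.9, [214, 243, 49, 39])]
tape_roll [(0.68, [300, 128, 35, 37])]
wood_disc [(0.7, [410, 168, 24, 21])]
screwdriver [(0.83, [176, 145, 56, 35])]
scene [[465.14156246   0.         320.40227365]
 [  0.         465.14156246 202.31494057]
 [  0.           0.           1.        ]] [ 1.27076355 -0.88515451  0.75666897] [[ 0.78815657 -0.34409655  0.51030068]
 [ 0.61539173  0.42695773 -0.66257084]
 [ 0.01011152  0.83624438  0.54826371]] dict_keys(['img', 'K', 'position', 'orientation'])
tin_small [(0.74, [369, 134, 18, 23])]
lid_small [(0.71, [280, 230, 31, 21]), (0.63, [315, 208, 24, 20])]
tin_medium [(0.8, [202, 197, 32, 39])]
lid_medium [(0.92, [179, 293, 49, 38]), (0.72, [153, 258, 41, 29])]
tin_large [(0.96, [274, 167, 36, 41])]
lid_large [(0.82, [345, 187, 43, 24])]
lid_square [(0.93, [307, 152, 33, 18])]
tape_roll [(0.65, [356, 216, 39, 32])]
wood_disc [(0.66, [252, 268, 34, 22])]
screwdriver [(0.82, [412, 167, 28, 15])]
```

```bash
python3 - <<'E'
import cv2
a=cv2.imread('pics/top0.png')[100:300,130:510];cv2.imwrite('pics/top0c.png',cv2.resize(a,None,fx=2.1,fy=2.1,interpolation=2))
E
```

```text
(no output)
```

View pics/top0c.png

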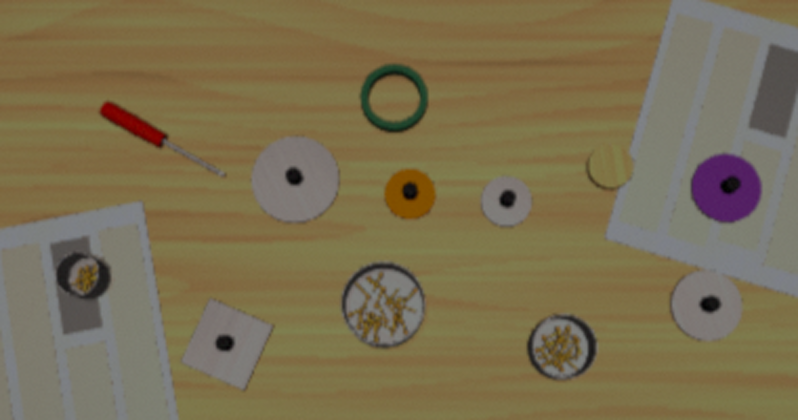

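The crop shows the steel lids: large at about (270,185), small at (371,195) and medium at (466,245). The tins are small (169,230), large (313,245) and medium (397,265). The orange and purple lids are look-alikes.

```bash
cat > h.py <<'E'
import numpy as np
from workcell import bot
def cam(name):
    s=bot.get_state();d=bot.capture(name)
    if 'T_tool_cam' in d:
        T=np.eye(4);T[:3,:3]=s['tcp_rot'];T[:3,3]=s['tcp_pos'];T=T@np.array(d['T_tool_cam'])
        d['position'],d['orientation']=T[:3,3],T[:3,:3]
    return d,s
def toworld(d,u,v,z):
    K=d['K'];r=d['orientation']@np.array([(u-K[0,2])/K[0,0],-(v-K[1,2])/K[1,1],-1])
    p=d['position'];return p+r*(z-p[2])/r[2]
def incr(s,target):  # target TCP -> tool units
    return np.round(np.array(s['tcp_rot']).T@(np.array(target)-s['tcp_pos'])/.03,2)
E
python3 - <<'E'
from h import *
d,s=cam('top')
for n,u,v,z in(('lid_small',*(507/2.1+130,200/2.1+100),.01),('lid_med',467,243.5,.01),('lid_large',271,185.5,.01),('tin_s',169,229,.06),('tin_m',397.5,265,.068),('tin_l',313.5,245,.076),('sq',238,262,.01)):
    p=toworld(d,u,v,z);print(n,p.round(3),np.hypot(*p[:2]).round(3))
w,s=cam('wrist');print(w['T_tool_cam'],w['K'])
E
```

```text
lid_small [ 0.636 -0.173  0.01 ] 0.66
lid_med [ 0.495 -0.448  0.01 ] 0.667
lid_large [0.665 0.124 0.01 ] 0.677
tin_s [0.53  0.404 0.06 ] 0.667
tin_m [ 0.43  -0.237  0.068] 0.491
tin_l [ 0.484 -0.004  0.076] 0.484
sq [0.44  0.215 0.01 ] 0.49
[[ 9.99999657e-01 -8.22755870e-04 -9.04044733e-05  2.59324575e-04]
 [-8.10048314e-04 -9.50367841e-01 -3.11127482e-01 -8.01886957e-02]
 [ 1.70064458e-04  3.11127449e-01 -9.50368182e-01 -6.92404249e-02]
 [ 0.00000000e+00  0.00000000e+00  0.00000000e+00  1.00000000e+00]] [[293.70777662   0.         314.19201011]
 [  0.         293.70777662 199.78803726]
 [  0.           0.           1.        ]]
```

Request:
send_rows:
  increments:
    - {"dx": -0.4, "dy": -1.6, "dz": 0.3, "wz": 0.6, "hand": 1}
    - {"dx": -0.9, "dy": -3.4, "dz": 0.6, "wz": 1.2, "hand": 1}
    - {"dx": -1.4, "dy": -5.2, "dz": 0.9, "wz": 1.8, "hand": 1}
    - {"dx": -1.9, "dy": -7.0, "dz": 1.2, "wz": 2.4, "hand": 1}
    - {"dx": -2.3, "dy": -8.6, "dz": 1.5, "wz": 3.0, "hand": 1}
    - {"dx": -2.6, "dy": -9.8, "dz": 1.67, "wz": 3.4, "hand": 1}
    - {"dx": -2.73, "dy": -10.23, "dz": 1.67, "wz": 3.4, "hand": 1}
    - {"dx": -2.73, "dy": -10.23, "dz": 1.67, "wz": 3.4, "hand": 1}
    - {"dx": -2.73, "dy": -10.23, "dz": 1.67, "wz": 3.4, "hand": 1}
    - {"dx": -2.73, "dy": -10.23, "dz": 1.67, "wz": 3.4, "hand": 1}

```text
invalid input
```

```bash
cat >> h.py <<'E'
import cv2
def find(label,z,near,img=None):
    """nearest detection of label in the wrist picture to `near` (xy), centre on plane z"""
    d,s=cam('wrist')
    if img: cv2.imwrite(f'pics/{img}.png',d['img'][...,::-1])
    out=[]
    for r in bot.recognise(label,'wrist'):
        l,t,w,h=r['extent'];p=toworld(d,l+w/2,t+h/2,z);out.append((np.hypot(*(p[:2]-near)),round(r['p'],2),p.round(4),[round(x) for x in r['extent']]))
    out.sort(key=lambda o:o[0]);print(label,out[:3]);return d,s,out
E
python3 - <<'E'
from h import *
d,s,o=find('lid_medium',.01,(.495,-.448),'w1')
print(s['clock'],s['tcp_pos'],s['tcp_rot'].round(3) if hasattr(s['tcp_rot'],'round') else s['tcp_rot'],s['qpos'],incr(s,(*o[0][2][:2],.09)))
E
```

```text
lid_medium []Traceback (most recent call last):
  File "<stdin>", line 3, in <module>
IndexError: list index out of range
```

View pics/w1.png

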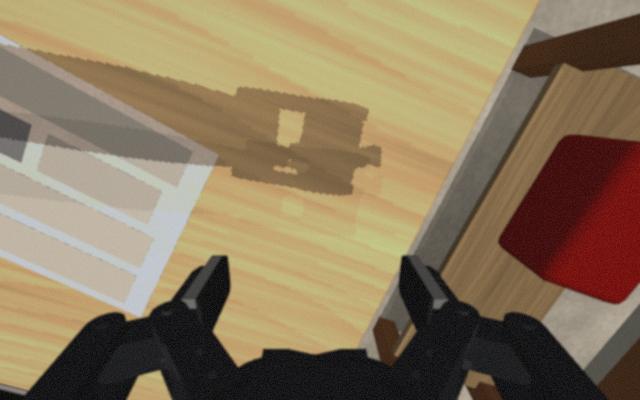

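The call was refused and the arm is still at its start; the view shows bare bench and part of a sheet. I'll give every field.

Request:
send_rows:
  increments:
    - {"dx": -0.4, "dy": -1.6, "dz": 0.3, "wx": 0, "wy": 0, "wz": 0.6, "hand": 1}
    - {"dx": -0.9, "dy": -3.4, "dz": 0.6, "wx": 0, "wy": 0, "wz": 1.2, "hand": 1}
    - {"dx": -1.4, "dy": -5.2, "dz": 0.9, "wx": 0, "wy": 0, "wz": 1.8, "hand": 1}
    - {"dx": -1.9, "dy": -7.0, "dz": 1.2, "wx": 0, "wy": 0, "wz": 2.4, "hand": 1}
    - {"dx": -2.3, "dy": -8.6, "dz": 1.5, "wx": 0, "wy": 0, "wz": 3.0, "hand": 1}
    - {"dx": -2.6, "dy": -9.8, "dz": 1.67, "wx": 0, "wy": 0, "wz": 3.4, "hand": 1}
    - {"dx": -2.73, "dy": -10.23, "dz": 1.67, "wx": 0, "wy": 0, "wz": 3.4, "hand": 1}
    - {"dx": -2.73, "dy": -10.23, "dz": 1.67, "wx": 0, "wy": 0, "wz": 3.4, "hand": 1}
    - {"dx": -2.73, "dy": -10.23, "dz": 1.67, "wx": 0, "wy": 0, "wz": 3.4, "hand": 1}
    - {"dx": -2.73, "dy": -10.23, "dz": 1.67, "wx": 0, "wy": 0, "wz": 3.4, "hand": 1}
  force: 40

```text
clock: 2.55
tcp_pos: [0.4937, -0.4496, 0.2542]
tcp_rot: [[-0.001, -1.0, 0.0], [-1.0, 0.001, -0.001], [0.001, -0.0, -1.0]]
ft_force: [-0.6, 0.4, 0.5]
grip_width: 0.0852
```

```bash
python3 - <<'E'
from h import *
d,s,o=find('lid_medium',.01,(.495,-.448),'w2')
print(s['clock'],s['tcp_pos'],s['qpos'],incr(s,(*o[0][2][:2],.09)))
E
```

```text
lid_medium [(np.float64(0.009163045820343444), 0.87, array([ 0.4898, -0.4405,  0.01  ]), [260, 141, 92, 85]), (np.float64(0.14212017854496095), 0.97, array([ 0.6336, -0.4796,  0.01  ]), [294, 2, 103, 72]), (np.float64(0.2504056099995502), 0.37, array([ 0.4114, -0.212 ,  0.01  ]), [56, 198, 116, 100])]
2.55 [ 0.49374562 -0.44963735  0.2541579 ] [-8.90290566e-01  3.11709954e-01  1.63834557e+00 -2.41074951e-04
  1.19104152e+00  6.81527073e-01] [-0.31  0.13  5.47]
```

View pics/w2.png

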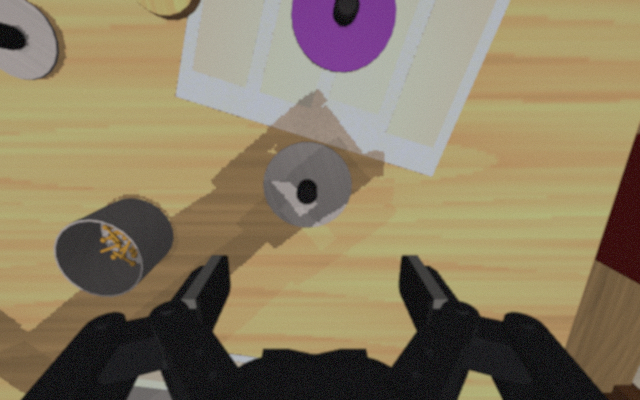

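The medium lid is at (307,184), the purple look-alike above it and the medium tin at left. I'll descend part way and look again.

Request:
send_rows:
  increments:
    - {"dx": -0.15, "dy": 0.05, "dz": 0.6, "wx": 0, "wy": 0, "wz": 0, "hand": 1}
    - {"dx": -0.3, "dy": 0.1, "dz": 1.4, "wx": 0, "wy": 0, "wz": 0, "hand": 1}
    - {"dx": -0.3, "dy": 0.1, "dz": 2.2, "wx": 0, "wy": 0, "wz": 0, "hand": 1}
    - {"dx": -0.3, "dy": 0.1, "dz": 2.8, "wx": 0, "wy": 0, "wz": 0, "hand": 1}
    - {"dx": -0.3, "dy": 0.1, "dz": 3, "wx": 0, "wy": 0, "wz": 0, "hand": 1}
    - {"dx": -0.3, "dy": 0.1, "dz": 3, "wx": 0, "wy": 0, "wz": 0, "hand": 1}
    - {"dx": -0.3, "dy": 0.1, "dz": 3, "wx": 0, "wy": 0, "wz": 0, "hand": 1}
    - {"dx": -0.3, "dy": 0.1, "dz": 3, "wx": 0, "wy": 0, "wz": 0, "hand": 1}
    - {"dx": -0.3, "dy": 0.1, "dz": 3, "wx": 0, "wy": 0, "wz": 0, "hand": 1}
    - {"dx": -0.3, "dy": 0.1, "dz": 3, "wx": 0, "wy": 0, "wz": 0, "hand": 1}

```text
clock: 3.9
tcp_pos: [0.4918, -0.4396, 0.1641]
tcp_rot: [[0.001, -1.0, 0.0], [-1.0, -0.001, -0.0], [0.0, -0.0, -1.0]]
ft_force: [0.3, 0.4, 0.1]
grip_width: 0.0854
```

```bash
python3 - <<'E'
from h import *
d,s,o=find('lid_medium',.01,(.495,-.448),'w3')
print(s['clock'],s['tcp_pos'],incr(s,(*o[0][2][:2],.09)))
E
```

```text
lid_medium [(np.float64(0.007241706626466662), 0.93, array([ 0.4903, -0.4425,  0.01  ]), [256, 152, 123, 115]), (np.float64(0.128678874881821), 0.7, array([ 0.6199, -0.4788,  0.01  ]), [303, 1, 139, 56])]
3.9 [ 0.49182193 -0.43958205  0.1641281 ] [0.1  0.05 2.47]
```

View pics/w3.png

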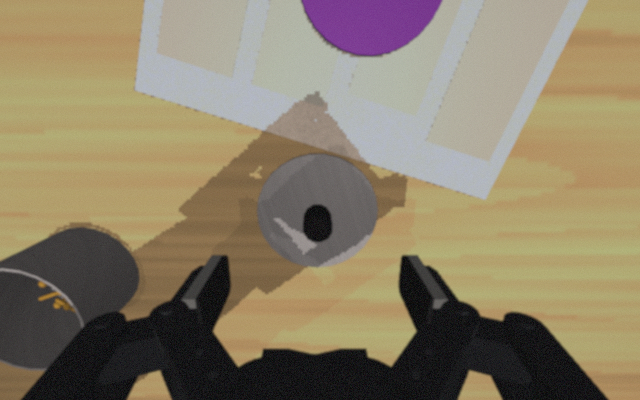

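Request:
send_rows:
  increments:
    - {"dx": 0.1, "dy": 0.05, "dz": 1, "wx": 0, "wy": 0, "wz": 0, "hand": 1}
    - {"dx": 0.1, "dy": 0.05, "dz": 2, "wx": 0, "wy": 0, "wz": 0, "hand": 1}
    - {"dx": 0.1, "dy": 0.05, "dz": 2.47, "wx": 0, "wy": 0, "wz": 0, "hand": 1}
    - {"dx": 0.1, "dy": 0.05, "dz": 2.47, "wx": 0, "wy": 0, "wz": 0, "hand": 0.5}
    - {"dx": 0.1, "dy": 0.05, "dz": 2.47, "wx": 0, "wy": 0, "wz": 0, "hand": 0}
    - {"dx": 0.1, "dy": 0.05, "dz": 2.47, "wx": 0, "wy": 0, "wz": 0, "hand": 0}
    - {"dx": 0.1, "dy": 0.05, "dz": 2.47, "wx": 0, "wy": 0, "wz": 0, "hand": 0}
    - {"dx": 0.1, "dy": 0.05, "dz": 2.47, "wx": 0, "wy": 0, "wz": 0, "hand": 0}
    - {"dx": 0.1, "dy": 0.05, "dz": 2.47, "wx": 0, "wy": 0, "wz": 0, "hand": 0}
    - {"dx": 0.1, "dy": 0.05, "dz": 2.47, "wx": 0, "wy": 0, "wz": 0, "hand": 0}
  force: 50

```text
clock: 5.25
tcp_pos: [0.4909, -0.4432, 0.0913]
tcp_rot: [[0.001, -1.0, 0.002], [-1.0, -0.001, -0.002], [0.002, -0.002, -1.0]]
ft_force: [-0.0, -0.4, 5.7]
grip_width: 0.0201
```

Request:
send_rows:
  increments:
    - {"dx": 0, "dy": 0, "dz": -0.7, "wx": 0, "wy": 0, "wz": 0, "hand": 0}
    - {"dx": 0, "dy": 0, "dz": -1.7, "wx": 0, "wy": 0, "wz": 0, "hand": 0}
    - {"dx": 0, "dy": 0, "dz": -3, "wx": 0, "wy": 0, "wz": 0, "hand": 0}
    - {"dx": -0.5, "dy": 0.2, "dz": -4.2, "wx": 0, "wy": 0, "wz": 0, "hand": 0}
    - {"dx": -1.3, "dy": 0.6, "dz": -5, "wx": 0, "wy": 0, "wz": 0, "hand": 0}
    - {"dx": -2.2, "dy": 1, "dz": -5.3, "wx": 0, "wy": 0, "wz": 0, "hand": 0}
    - {"dx": -2.8, "dy": 1.2, "dz": -5.3, "wx": 0, "wy": 0, "wz": 0, "hand": 0}
    - {"dx": -3.1, "dy": 1.33, "dz": -5.3, "wx": 0, "wy": 0, "wz": 0, "hand": 0}
    - {"dx": -3.1, "dy": 1.33, "dz": -5.3, "wx": 0, "wy": 0, "wz": 0, "hand": 0}
    - {"dx": -3.1, "dy": 1.33, "dz": -5.3, "wx": 0, "wy": 0, "wz": 0, "hand": 0}

```text
clock: 6.5
tcp_pos: [0.4504, -0.3501, 0.2487]
tcp_rot: [[0.0, -1.0, 0.0], [-1.0, -0.0, -0.0], [0.0, -0.0, -1.0]]
ft_force: [-0.3, 0.8, -0.9]
grip_width: 0.0205
```

```bash
cat >> h.py <<'E'
from scipy.optimize import least_squares
def proj(d,P):
    c=(P-d['position'])@d['orientation'];K=d['K']
    return np.c_[K[0,2]-K[0,0]*c[:,0]/c[:,2],K[1,2]+K[1,1]*c[:,1]/c[:,2]]
def tin(label,R,H,near,views=('wrist','top','scene'),img=None):
    """fit the cylinder's xy to each detector box"""
    a=np.linspace(0,2*np.pi,73);C=np.c_[np.cos(a),np.sin(a)]*R
    for v in views:
        d,s=cam(v)
        if img and v=='wrist': cv2.imwrite(f'pics/{img}.png',d['img'][...,::-1])
        for r in bot.recognise(label,v)[:3]:
            l,t,w,h=r['extent'];b=np.array([l,t,l+w,t+h])
            def f(p):
                q=np.vstack([proj(d,np.c_[C+p,np.full(73,z)]) for z in(0,H)]);return np.r_[q.min(0),q.max(0)]-b
            o=least_squares(f,near)
            if np.hypot(*(o.x-near))<.08: print(v,round(r['p'],2),o.x.round(4),'res px',o.fun.round(1),'inc',incr(s,(*o.x,s['tcp_pos'][2])))
E
python3 - <<'E'
from h import *
tin('tin_medium',.043,.068,(.43,-.237),img='w4')
tin('tin_large',.056,.076,(.484,-.004),('top','scene'))
tin('tin_small',.03,.06,(.53,.404),('top','scene'))
E
```

```text
wrist 0.85 [ 0.4266 -0.2391] res px [-0.2  0.1  0.2 -0. ] inc [-3.7   0.79 -0.  ]
top 0.94 [ 0.43   -0.2464] res px [ 0.6 -0.1 -0.6  0.1] inc [-3.46  0.68  0.  ]
scene 0.63 [ 0.4244 -0.2332] res px [-1.1  0.1  1.1 -0.2] inc [-3.9   0.86  0.  ]
top 0.91 [ 4.9e-01 -3.0e-04] res px [-0.3 -0.8  0.3  0.9] inc [-11.65  -1.33   0.  ]
scene 0.64 [ 0.4911 -0.0025] res px [-0.4  0.8  0.4 -0.7] inc [-11.57  -1.37   0.  ]
scene 0.61 [0.5198 0.4191] res px [-0.7  1.5  0.7 -1.4] inc [-25.62  -2.34   0.  ]
```

View pics/w4.png

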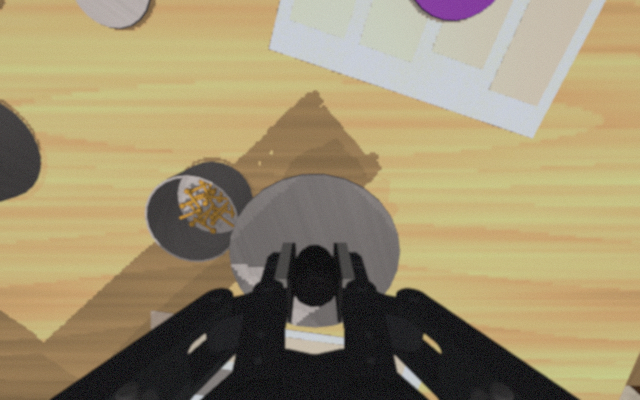

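Request:
send_rows:
  increments:
    - {"dx": -0.9, "dy": 0.2, "dz": 0, "wx": 0, "wy": 0, "wz": 0, "hand": 0}
    - {"dx": -2.2, "dy": 0.5, "dz": 0, "wx": 0, "wy": 0, "wz": 0, "hand": 0}
    - {"dx": -3.3, "dy": 0.75, "dz": 0, "wx": 0, "wy": 0, "wz": 0, "hand": 0}
    - {"dx": -3.7, "dy": 0.79, "dz": 0.5, "wx": 0, "wy": 0, "wz": 0, "hand": 0}
    - {"dx": -3.7, "dy": 0.79, "dz": 1.3, "wx": 0, "wy": 0, "wz": 0, "hand": 0}
    - {"dx": -3.7, "dy": 0.79, "dz": 2.1, "wx": 0, "wy": 0, "wz": 0, "hand": 0}
    - {"dx": -3.7, "dy": 0.79, "dz": 2.7, "wx": 0, "wy": 0, "wz": 0, "hand": 0}
    - {"dx": -3.7, "dy": 0.79, "dz": 3.0, "wx": 0, "wy": 0, "wz": 0, "hand": 0}
    - {"dx": -3.7, "dy": 0.79, "dz": 3.15, "wx": 0, "wy": 0, "wz": 0, "hand": 0}
    - {"dx": -3.7, "dy": 0.79, "dz": 3.15, "wx": 0, "wy": 0, "wz": 0, "hand": 0}

```text
clock: 8.45
tcp_pos: [0.4267, -0.2388, 0.1543]
tcp_rot: [[0.001, -1.0, 0.0], [-1.0, -0.001, -0.0], [0.0, -0.0, -1.0]]
ft_force: [0.0, -0.0, -1.5]
grip_width: 0.0202
```

Request:
send_rows:
  increments:
    - {"dx": 0, "dy": 0, "dz": 0.06, "wx": 0, "wy": 0, "wz": 0, "hand": 0}
    - {"dx": 0, "dy": 0, "dz": 0.06, "wx": 0, "wy": 0, "wz": 0, "hand": 0.4}
    - {"dx": 0, "dy": 0, "dz": 0.06, "wx": 0, "wy": 0, "wz": 0, "hand": 0.8}
    - {"dx": 0, "dy": 0, "dz": 0.06, "wx": 0, "wy": 0, "wz": 0, "hand": 1}
    - {"dx": 0, "dy": 0, "dz": 0.06, "wx": 0, "wy": 0, "wz": 0, "hand": 1}
    - {"dx": 0, "dy": 0, "dz": -0.3, "wx": 0, "wy": 0, "wz": 0, "hand": 1}
    - {"dx": 0, "dy": 0, "dz": -1.3, "wx": 0, "wy": 0, "wz": 0, "hand": 1}
    - {"dx": 0, "dy": 0, "dz": -2.6, "wx": 0, "wy": 0, "wz": 0, "hand": 1}
    - {"dx": 0, "dy": 0, "dz": -3.2, "wx": 0, "wy": 0, "wz": 0, "hand": 1}
    - {"dx": 0, "dy": 0, "dz": -3.2, "wx": 0, "wy": 0, "wz": 0, "hand": 1}

```text
clock: 9.7
tcp_pos: [0.4271, -0.239, 0.2519]
tcp_rot: [[0.001, -1.0, 0.003], [-1.0, -0.001, -0.002], [0.002, -0.003, -1.0]]
ft_force: [-0.6, -0.3, -0.5]
grip_width: 0.0855
```

```bash
python3 - <<'E'
from h import *
d,s,o=find('lid_medium',.07,(.4266,-.239),'w5')
tin('tin_medium',.043,.068,(.43,-.237),('wrist','top'))
find('lid_small',.01,(.636,-.173));print(incr(s,(.636,-.173,.25)))
E
```

```text
lid_medium [(np.float64(0.0014089376498850324), 0.86, array([ 0.4252, -0.2392,  0.07  ]), [258, 148, 111, 104])]
wrist 0.93 [ 0.465  -0.2389] res px [-21.6 -35.9  21.6  47.1] inc [ 0.03 -1.3  -0.  ]
lid_small []
[-2.2  -6.97  0.08]
```

View pics/w5.png

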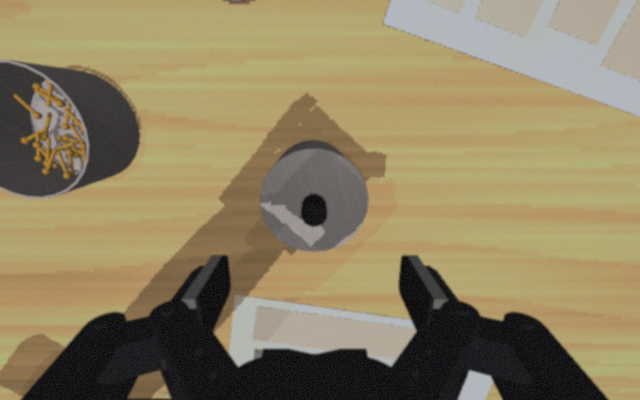

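The medium lid lies concentric on its tin at (313,199). The small lid is next.

Request:
send_rows:
  increments:
    - {"dx": -0.3, "dy": -1, "dz": 0, "wx": 0, "wy": 0, "wz": 0, "hand": 1}
    - {"dx": -0.8, "dy": -2.6, "dz": 0, "wx": 0, "wy": 0, "wz": 0, "hand": 1}
    - {"dx": -1.3, "dy": -4.4, "dz": 0.5, "wx": 0, "wy": 0, "wz": 0, "hand": 1}
    - {"dx": -1.8, "dy": -6, "dz": 1.3, "wx": 0, "wy": 0, "wz": 0, "hand": 1}
    - {"dx": -2.2, "dy": -6.97, "dz": 2.1, "wx": 0, "wy": 0, "wz": 0, "hand": 1}
    - {"dx": -2.2, "dy": -6.97, "dz": 2.6, "wx": 0, "wy": 0, "wz": 0, "hand": 1}
    - {"dx": -2.2, "dy": -6.97, "dz": 2.8, "wx": 0, "wy": 0, "wz": 0, "hand": 1}
    - {"dx": -2.2, "dy": -6.97, "dz": 2.8, "wx": 0, "wy": 0, "wz": 0, "hand": 1}
    - {"dx": -2.2, "dy": -6.97, "dz": 2.8, "wx": 0, "wy": 0, "wz": 0, "hand": 1}
    - {"dx": -2.2, "dy": -6.97, "dz": 2.8, "wx": 0, "wy": 0, "wz": 0, "hand": 1}

```text
clock: 11.35
tcp_pos: [0.6356, -0.173, 0.1676]
tcp_rot: [[0.0, -1.0, 0.002], [-1.0, -0.0, -0.001], [0.001, -0.002, -1.0]]
ft_force: [-0.5, -0.0, 0.9]
grip_width: 0.0856
```

```bash
python3 - <<'E'
from h import *
d,s,o=find('lid_small',.01,(.636,-.173),'w6')
print(s['tcp_pos'],incr(s,(*o[0][2][:2],.09)))
u,v=map(int,proj(d,np.array([[*o[0][2][:2],.012]]))[0]);print(u,v,d['img'][v-22:v-12,u-25:u+25].mean((0,1)))
E
```

```text
lid_small [(np.float64(0.0031556855012307553), 0.64, array([ 0.635, -0.17 ,  0.01 ]), [267, 168, 87, 79]), (np.float64(0.13888720684502714), 0.6, array([ 0.6457, -0.0345,  0.01  ]), [95, 152, 95, 87])]
[ 0.63564086 -0.17296364  0.167561  ] [-0.1   0.03  2.59]
310 208 [105.678 101.304 100.206]
```

Grey, so it is the steel lid. Descend and grip it.

Request:
send_rows:
  increments:
    - {"dx": -0.1, "dy": 0.03, "dz": 1, "wx": 0, "wy": 0, "wz": 0, "hand": 1}
    - {"dx": -0.1, "dy": 0.03, "dz": 2, "wx": 0, "wy": 0, "wz": 0, "hand": 1}
    - {"dx": -0.1, "dy": 0.03, "dz": 2.55, "wx": 0, "wy": 0, "wz": 0, "hand": 1}
    - {"dx": -0.1, "dy": 0.03, "dz": 2.55, "wx": 0, "wy": 0, "wz": 0, "hand": 0.5}
    - {"dx": -0.1, "dy": 0.03, "dz": 2.55, "wx": 0, "wy": 0, "wz": 0, "hand": 0}
    - {"dx": -0.1, "dy": 0.03, "dz": 2.55, "wx": 0, "wy": 0, "wz": 0, "hand": 0}
    - {"dx": -0.1, "dy": 0.03, "dz": 2.55, "wx": 0, "wy": 0, "wz": 0, "hand": 0}
    - {"dx": -0.1, "dy": 0.03, "dz": 2.55, "wx": 0, "wy": 0, "wz": 0, "hand": 0}
    - {"dx": -0.1, "dy": 0.03, "dz": 2.55, "wx": 0, "wy": 0, "wz": 0, "hand": 0}
    - {"dx": -0.1, "dy": 0.03, "dz": 2.55, "wx": 0, "wy": 0, "wz": 0, "hand": 0}

```text
clock: 12.7
tcp_pos: [0.6356, -0.1698, 0.0913]
tcp_rot: [[0.001, -1.0, 0.002], [-1.0, -0.001, -0.001], [0.001, -0.002, -1.0]]
ft_force: [0.2, 0.0, 5.7]
grip_width: 0.02
```

Request:
send_rows:
  increments:
    - {"dx": 0, "dy": 0, "dz": -0.7, "wx": 0, "wy": 0, "wz": 0, "hand": 0}
    - {"dx": 0, "dy": 0, "dz": -1.9, "wx": 0, "wy": 0, "wz": 0, "hand": 0}
    - {"dx": 0, "dy": 0, "dz": -3.4, "wx": 0, "wy": 0, "wz": 0, "hand": 0}
    - {"dx": -0.6, "dy": 0.1, "dz": -4.7, "wx": 0, "wy": 0, "wz": 0, "hand": 0}
    - {"dx": -1.6, "dy": 0.4, "dz": -5.3, "wx": 0, "wy": 0, "wz": 0, "hand": 0}
    - {"dx": -2.9, "dy": 0.7, "dz": -5.3, "wx": 0, "wy": 0, "wz": 0, "hand": 0}
    - {"dx": -4.3, "dy": 1, "dz": -5.3, "wx": 0, "wy": 0, "wz": 0, "hand": 0}
    - {"dx": -5.7, "dy": 1.3, "dz": -5.3, "wx": 0, "wy": 0, "wz": 0, "hand": 0}
    - {"dx": -7.1, "dy": 1.6, "dz": -5.3, "wx": 0, "wy": 0, "wz": 0, "hand": 0}
    - {"dx": -8.5, "dy": 2, "dz": -5.3, "wx": 0, "wy": 0, "wz": 0, "hand": 0}

```text
clock: 13.95
tcp_pos: [0.5737, 0.0869, 0.2494]
tcp_rot: [[0.001, -1.0, 0.0], [-1.0, -0.001, 0.0], [-0.0, -0.0, -1.0]]
ft_force: [0.2, 0.7, -0.7]
grip_width: 0.0199
```

Request:
send_rows:
  increments:
    - {"dx": -1.4, "dy": 0.3, "dz": 0, "wx": 0, "wy": 0, "wz": 0, "hand": 0}
    - {"dx": -2.8, "dy": 0.6, "dz": 0, "wx": 0, "wy": 0, "wz": 0, "hand": 0}
    - {"dx": -4.2, "dy": 0.9, "dz": 0, "wx": 0, "wy": 0, "wz": 0, "hand": 0}
    - {"dx": -5.5, "dy": 1.2, "dz": 0, "wx": 0, "wy": 0, "wz": 0, "hand": 0}
    - {"dx": -6.5, "dy": 1.5, "dz": 0, "wx": 0, "wy": 0, "wz": 0, "hand": 0}
    - {"dx": -7, "dy": 1.6, "dz": 0, "wx": 0, "wy": 0, "wz": 0, "hand": 0}
    - {"dx": -7.1, "dy": 1.7, "dz": 0, "wx": 0, "wy": 0, "wz": 0, "hand": 0}
    - {"dx": -7.1, "dy": 1.7, "dz": 0, "wx": 0, "wy": 0, "wz": 0, "hand": 0}
    - {"dx": -7.1, "dy": 1.7, "dz": 0, "wx": 0, "wy": 0, "wz": 0, "hand": 0}
    - {"dx": -7.1, "dy": 1.7, "dz": 0, "wx": 0, "wy": 0, "wz": 0, "hand": 0}

```text
clock: 15.2
tcp_pos: [0.5236, 0.2977, 0.2487]
tcp_rot: [[-0.0, -1.0, -0.0], [-1.0, 0.0, -0.0], [0.0, 0.0, -1.0]]
ft_force: [-0.0, 0.6, -0.2]
grip_width: 0.0206
```

```bash
python3 - <<'E'
from h import *
print(bot.get_state()['qpos'])
tin('tin_small',.03,.06,(.525,.41),img='w7')
E
```

```text
[ 3.48761947e-01  1.78886660e-01  1.80914088e+00 -1.09300142e-04
  1.15367059e+00  1.92003468e+00]
wrist 0.95 [0.5245 0.4148] res px [ 0.9  0.5 -1.1 -0.6] inc [-3.9  -0.03 -0.  ]
scene 0.79 [0.5164 0.4143] res px [ 0.2 -0.  -0.2  0. ] inc [-3.87  0.23 -0.  ]
```

View pics/w7.png

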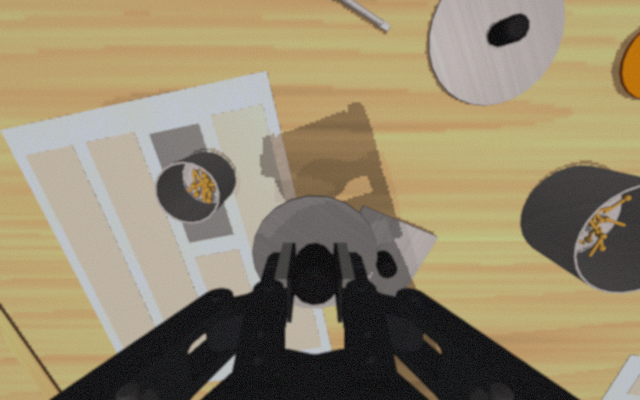

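The small tin is at (188,192) and clear of the held lid.

Request:
send_rows:
  increments:
    - {"dx": -0.9, "dy": 0, "dz": 0, "wx": 0, "wy": 0, "wz": 0, "hand": 0}
    - {"dx": -2.2, "dy": 0, "dz": 0, "wx": 0, "wy": 0, "wz": 0, "hand": 0}
    - {"dx": -3.4, "dy": 0.02, "dz": 0, "wx": 0, "wy": 0, "wz": 0, "hand": 0}
    - {"dx": -3.9, "dy": 0.02, "dz": 0.5, "wx": 0, "wy": 0, "wz": 0, "hand": 0}
    - {"dx": -3.9, "dy": 0.02, "dz": 1.4, "wx": 0, "wy": 0, "wz": 0, "hand": 0}
    - {"dx": -3.9, "dy": 0.02, "dz": 2.3, "wx": 0, "wy": 0, "wz": 0, "hand": 0}
    - {"dx": -3.9, "dy": 0.02, "dz": 2.9, "wx": 0, "wy": 0, "wz": 0, "hand": 0}
    - {"dx": -3.9, "dy": 0.02, "dz": 3.25, "wx": 0, "wy": 0, "wz": 0, "hand": 0}
    - {"dx": -3.9, "dy": 0.02, "dz": 3.42, "wx": 0, "wy": 0, "wz": 0, "hand": 0}
    - {"dx": -3.9, "dy": 0.02, "dz": 3.42, "wx": 0, "wy": 0, "wz": 0, "hand": 0}

```text
clock: 16.75
tcp_pos: [0.5229, 0.4155, 0.1465]
tcp_rot: [[0.001, -1.0, 0.001], [-1.0, -0.001, 0.0], [-0.0, -0.001, -1.0]]
ft_force: [-0.2, 0.2, 0.0]
grip_width: 0.0201
```

Request:
send_rows:
  increments:
    - {"dx": 0, "dy": 0, "dz": 0.06, "wx": 0, "wy": 0, "wz": 0, "hand": 0}
    - {"dx": 0, "dy": 0, "dz": 0.06, "wx": 0, "wy": 0, "wz": 0, "hand": 0.4}
    - {"dx": 0, "dy": 0, "dz": 0.06, "wx": 0, "wy": 0, "wz": 0, "hand": 0.8}
    - {"dx": 0, "dy": 0, "dz": 0.06, "wx": 0, "wy": 0, "wz": 0, "hand": 1}
    - {"dx": 0, "dy": 0, "dz": 0.06, "wx": 0, "wy": 0, "wz": 0, "hand": 1}
    - {"dx": 0, "dy": 0, "dz": -0.3, "wx": 0, "wy": 0, "wz": 0, "hand": 1}
    - {"dx": 0, "dy": 0, "dz": -1.3, "wx": 0, "wy": 0, "wz": 0, "hand": 1}
    - {"dx": 0, "dy": 0, "dz": -2.6, "wx": 0, "wy": 0, "wz": 0, "hand": 1}
    - {"dx": 0, "dy": 0, "dz": -3.5, "wx": 0, "wy": 0, "wz": 0, "hand": 1}
    - {"dx": 0, "dy": 0, "dz": -3.5, "wx": 0, "wy": 0, "wz": 0, "hand": 1}

```text
clock: 18.0
tcp_pos: [0.5239, 0.4163, 0.2555]
tcp_rot: [[0.001, -1.0, 0.007], [-1.0, -0.001, 0.004], [-0.004, -0.007, -1.0]]
ft_force: [0.0, -0.2, 0.2]
grip_width: 0.0852
```

```bash
python3 - <<'E'
from h import *
d,s,o=find('lid_small',.062,(.5235,.4147),'w8')
print(s['tcp_pos'],incr(s,(.665,.124,.17)))
E
```

```text
lid_small [(np.float64(0.00310431154153525), 0.6, array([0.5217, 0.4122, 0.062 ]), [281, 162, 76, 70])]
[0.52388085 0.41627943 0.25545366] [ 9.76 -4.68  2.84]
```

View pics/w8.png

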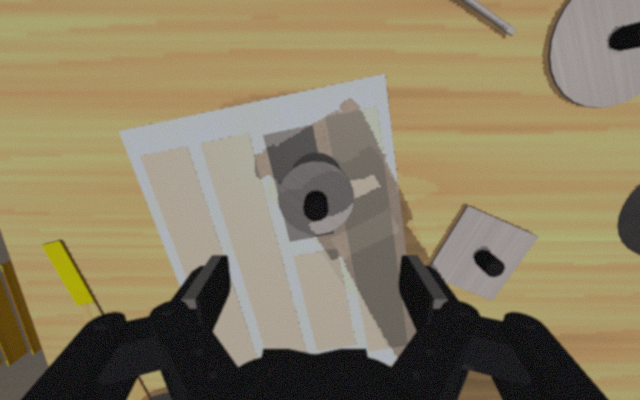

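The small lid sits over its tin at (317,197). The large lid is next.

Request:
send_rows:
  increments:
    - {"dx": 0.9, "dy": -0.4, "dz": 0, "wx": 0, "wy": 0, "wz": 0, "hand": 1}
    - {"dx": 2.5, "dy": -1.2, "dz": 0, "wx": 0, "wy": 0, "wz": 0, "hand": 1}
    - {"dx": 4.2, "dy": -2, "dz": 0, "wx": 0, "wy": 0, "wz": 0, "hand": 1}
    - {"dx": 5.9, "dy": -2.8, "dz": 0.5, "wx": 0, "wy": 0, "wz": 0, "hand": 1}
    - {"dx": 7.5, "dy": -3.6, "dz": 1.2, "wx": 0, "wy": 0, "wz": 0, "hand": 1}
    - {"dx": 8.8, "dy": -4.2, "dz": 1.9, "wx": 0, "wy": 0, "wz": 0, "hand": 1}
    - {"dx": 9.6, "dy": -4.6, "dz": 2.5, "wx": 0, "wy": 0, "wz": 0, "hand": 1}
    - {"dx": 9.76, "dy": -4.68, "dz": 2.7, "wx": 0, "wy": 0, "wz": 0, "hand": 1}
    - {"dx": 9.76, "dy": -4.68, "dz": 2.7, "wx": 0, "wy": 0, "wz": 0, "hand": 1}
    - {"dx": 9.76, "dy": -4.68, "dz": 2.7, "wx": 0, "wy": 0, "wz": 0, "hand": 1}

```text
clock: 19.35
tcp_pos: [0.6632, 0.1244, 0.1711]
tcp_rot: [[0.003, -1.0, 0.001], [-1.0, -0.003, 0.0], [-0.0, -0.001, -1.0]]
ft_force: [-0.3, 0.7, 1.1]
grip_width: 0.0856
```

```bash
python3 - <<'E'
from h import *
d,s,o=find('lid_large',.01,(.665,.124),'w9')
print(s['tcp_pos'],incr(s,(*o[0][2][:2],.09)))
E
```

```text
lid_large [(np.float64(0.00555126264111687), 0.82, array([0.6695, 0.1272, 0.01  ]), [234, 127, 152, 143])]
[0.66319514 0.12437336 0.17110641] [-0.09 -0.21  2.7 ]
```

View pics/w9.png

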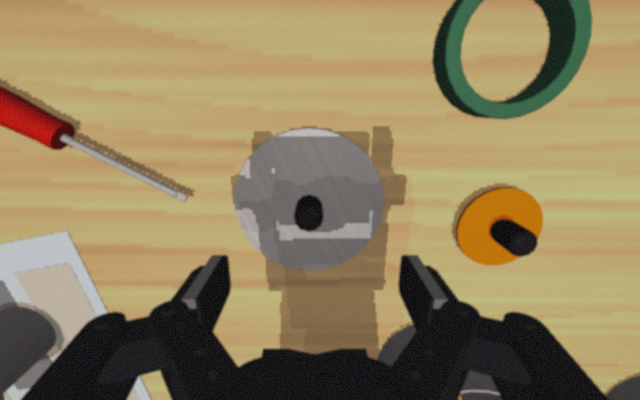

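The large lid is centred at (310,198), with its neighbours clear of the jaws. Gripping it now.

Request:
send_rows:
  increments:
    - {"dx": -0.09, "dy": -0.2, "dz": 1, "wx": 0, "wy": 0, "wz": 0, "hand": 1}
    - {"dx": -0.09, "dy": -0.2, "dz": 2, "wx": 0, "wy": 0, "wz": 0, "hand": 1}
    - {"dx": -0.09, "dy": -0.2, "dz": 2.66, "wx": 0, "wy": 0, "wz": 0, "hand": 1}
    - {"dx": -0.09, "dy": -0.2, "dz": 2.66, "wx": 0, "wy": 0, "wz": 0, "hand": 0.5}
    - {"dx": -0.09, "dy": -0.2, "dz": 2.66, "wx": 0, "wy": 0, "wz": 0, "hand": 0}
    - {"dx": -0.09, "dy": -0.2, "dz": 2.66, "wx": 0, "wy": 0, "wz": 0, "hand": 0}
    - {"dx": -0.09, "dy": -0.2, "dz": 2.66, "wx": 0, "wy": 0, "wz": 0, "hand": 0}
    - {"dx": -0.09, "dy": -0.2, "dz": 2.66, "wx": 0, "wy": 0, "wz": 0, "hand": 0}
    - {"dx": -0.09, "dy": -0.2, "dz": 2.66, "wx": 0, "wy": 0, "wz": 0, "hand": 0}
    - {"dx": -0.09, "dy": -0.2, "dz": 2.66, "wx": 0, "wy": 0, "wz": 0, "hand": 0}
  force: 60

```text
clock: 20.7
tcp_pos: [0.6703, 0.1257, 0.0924]
tcp_rot: [[0.001, -1.0, 0.003], [-1.0, -0.001, 0.0], [-0.0, -0.003, -1.0]]
ft_force: [-1.6, 0.7, 6.0]
grip_width: 0.0197
```

Request:
send_rows:
  increments:
    - {"dx": 0, "dy": 0, "dz": -0.7, "wx": 0, "wy": 0, "wz": 0, "hand": 0}
    - {"dx": 0, "dy": 0, "dz": -1.9, "wx": 0, "wy": 0, "wz": 0, "hand": 0}
    - {"dx": 0, "dy": 0.3, "dz": -3.4, "wx": 0, "wy": 0, "wz": 0, "hand": 0}
    - {"dx": -0.1, "dy": 1, "dz": -4.7, "wx": 0, "wy": 0, "wz": 0, "hand": 0}
    - {"dx": -0.3, "dy": 2.2, "dz": -5.3, "wx": 0, "wy": 0, "wz": 0, "hand": 0}
    - {"dx": -0.5, "dy": 3.6, "dz": -5.3, "wx": 0, "wy": 0, "wz": 0, "hand": 0}
    - {"dx": -0.6, "dy": 4.8, "dz": -5.3, "wx": 0, "wy": 0, "wz": 0, "hand": 0}
    - {"dx": -0.65, "dy": 5.7, "dz": -5.3, "wx": 0, "wy": 0, "wz": 0, "hand": 0}
    - {"dx": -0.65, "dy": 6, "dz": -5.3, "wx": 0, "wy": 0, "wz": 0, "hand": 0}
    - {"dx": -0.65, "dy": 6, "dz": -5.3, "wx": 0, "wy": 0, "wz": 0, "hand": 0}

```text
clock: 21.95
tcp_pos: [0.4892, 0.1448, 0.2497]
tcp_rot: [[0.001, -1.0, 0.001], [-1.0, -0.001, -0.0], [0.0, -0.001, -1.0]]
ft_force: [0.4, 0.4, -1.6]
grip_width: 0.0197
```

```bash
python3 - <<'E'
from h import *
tin('tin_large',.056,.076,(.49,-.001),img='w10')
E
```

```text
wrist 0.71 [0.4837 0.0024] res px [-1.8  0.5  1.3 -0.3] inc [4.74 0.19 0.  ]
top 0.81 [ 0.4941 -0.0063] res px [-0.3  0.1  0.3 -0.1] inc [ 5.03 -0.13  0.  ]
scene 0.76 [ 0.4978 -0.0069] res px [ 0.2  0.5 -0.2 -0.4] inc [ 5.05 -0.25  0.  ]
```

View pics/w10.png

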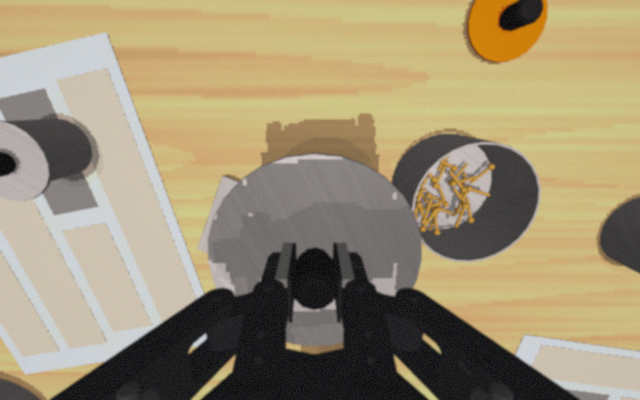

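The large tin is at (467,197), but the cameras disagree by about 10 mm in x. I'll check with an overlay of the rim.

```bash
python3 - <<'E'
from h import *
d,s=cam('wrist');im=cv2.resize(d['img'][110:280,370:560,::-1],None,fx=4,fy=4,interpolation=2).copy()
a=np.linspace(0,2*np.pi,73)
for p,c in(((.4837,.0),(0,0,255)),((.492,-.003),(0,255,0))):
  for z in(0,.076):
    q=proj(d,np.c_[p[0]+.056*np.cos(a),p[1]+.056*np.sin(a),np.full(73,z)])
    cv2.polylines(im,[np.int32((q-[370,110]+.5)*4)],True,c,1);print(p,z,q.min(0).round(),q.max(0).round())
cv2.imwrite('pics/w11.png',im)
E
```

```text
(0.4837, 0.0) 0 [393. 134.] [494. 231.]
(0.4837, 0.0) 0.076 [415. 143.] [545. 264.]
(0.492, -0.003) 0 [396. 126.] [498. 224.]
(0.492, -0.003) 0.076 [419. 133.] [551. 256.]
```

View pics/w11.png

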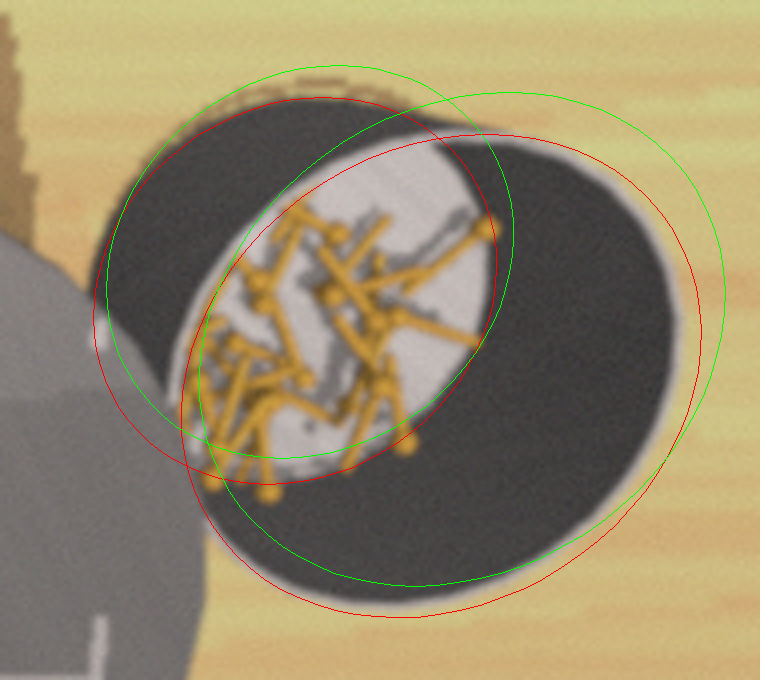

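The wrist-based (red) rim fits to within about 4 px, so I take the tin centre as (0.484, 0.003).

Request:
send_rows:
  increments:
    - {"dx": 0.9, "dy": 0.05, "dz": 0, "wx": 0, "wy": 0, "wz": 0, "hand": 0}
    - {"dx": 2.2, "dy": 0.1, "dz": 0, "wx": 0, "wy": 0, "wz": 0, "hand": 0}
    - {"dx": 3.5, "dy": 0.17, "dz": 0, "wx": 0, "wy": 0, "wz": 0, "hand": 0}
    - {"dx": 4.4, "dy": 0.17, "dz": 0, "wx": 0, "wy": 0, "wz": 0, "hand": 0}
    - {"dx": 4.73, "dy": 0.17, "dz": 0.5, "wx": 0, "wy": 0, "wz": 0, "hand": 0}
    - {"dx": 4.73, "dy": 0.17, "dz": 1.4, "wx": 0, "wy": 0, "wz": 0, "hand": 0}
    - {"dx": 4.73, "dy": 0.17, "dz": 2.2, "wx": 0, "wy": 0, "wz": 0, "hand": 0}
    - {"dx": 4.73, "dy": 0.17, "dz": 2.7, "wx": 0, "wy": 0, "wz": 0, "hand": 0}
    - {"dx": 4.73, "dy": 0.17, "dz": 2.88, "wx": 0, "wy": 0, "wz": 0, "hand": 0}
    - {"dx": 4.73, "dy": 0.17, "dz": 2.88, "wx": 0, "wy": 0, "wz": 0, "hand": 0}

```text
clock: 23.55
tcp_pos: [0.4841, 0.0033, 0.1624]
tcp_rot: [[0.001, -1.0, -0.001], [-1.0, -0.001, 0.0], [-0.0, 0.001, -1.0]]
ft_force: [0.0, -0.1, -1.5]
grip_width: 0.0195
```

Request:
send_rows:
  increments:
    - {"dx": 0, "dy": 0, "dz": 0.05, "wx": 0, "wy": 0, "wz": 0, "hand": 0}
    - {"dx": 0, "dy": 0, "dz": 0.05, "wx": 0, "wy": 0, "wz": 0, "hand": 0.4}
    - {"dx": 0, "dy": 0, "dz": 0.05, "wx": 0, "wy": 0, "wz": 0, "hand": 0.8}
    - {"dx": 0, "dy": 0, "dz": 0.05, "wx": 0, "wy": 0, "wz": 0, "hand": 1}
    - {"dx": 0, "dy": 0, "dz": 0.05, "wx": 0, "wy": 0, "wz": 0, "hand": 1}
    - {"dx": 0, "dy": 0, "dz": -0.3, "wx": 0, "wy": 0, "wz": 0, "hand": 1}
    - {"dx": 0, "dy": 0, "dz": -1.3, "wx": 0, "wy": 0, "wz": 0, "hand": 1}
    - {"dx": 0, "dy": 0, "dz": -2.6, "wx": 0, "wy": 0, "wz": 0, "hand": 1}
    - {"dx": 0, "dy": 0, "dz": -3.5, "wx": 0, "wy": 0, "wz": 0, "hand": 1}
    - {"dx": 0, "dy": 0, "dz": -4, "wx": 0, "wy": 0, "wz": 0, "hand": 1}

```text
clock: 24.8
tcp_pos: [0.4848, 0.0029, 0.2855]
tcp_rot: [[0.001, -1.0, 0.003], [-1.0, -0.001, -0.001], [0.001, -0.003, -1.0]]
ft_force: [0.7, -0.3, -0.7]
grip_width: 0.0853
```

```bash
python3 - <<'E'
from h import *
s=bot.get_state();print(s['tcp_pos'],s['ft_force'])
d,s,o=find('lid_large',.078,(.484,.003))
a=d['img'][100:300,180:440,::-1]
d2,_=cam('scene');im=d2['img'][...,::-1]
cs=[cv2.resize(a,(390,300))]+[cv2.resize(im[v-30:v+30,u-39:u+39],(390,300),interpolation=2) for u,v in((292,187),(218,215),(378,145))]
cv2.imwrite('pics/f.png',np.vstack([np.hstack(cs[:2]),np.hstack(cs[2:])]))
E
```

```text
[0.48475536 0.00286737 0.2854728 ] [ 0.74325646 -0.26955681 -0.7359436 ]
lid_large [(np.float64(0.002879716490861118), 0.82, array([0.4812, 0.0036, 0.078 ]), [248, 134, 130, 120]), (np.float64(0.19797859614428193), 0.66, array([ 0.457 , -0.1931,  0.078 ]), [469, 185, 77, 64])]
```

View pics/f.png

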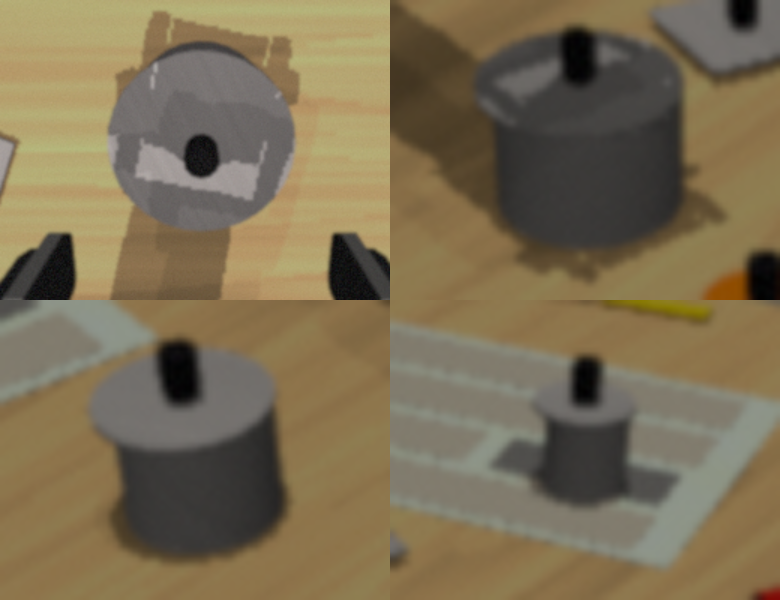

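The lids look seated and level, but the medium and large ones sit off-centre to the left in the scene view. I'll overlay the models in that view to check height and offset.

```bash
python3 - <<'E'
from h import *
d,_=cam('scene');im=d['img'][...,::-1];out=[]
a=np.linspace(0,2*np.pi,73)
def ring(p,R,z): return proj(d,np.c_[p[0]+R*np.cos(a),p[1]+R*np.sin(a),np.full(73,z)])
for (u,v),R,H,p0,lx,tx in(((292,187),.056,.076,(.49,0),(474,683,31,None),(496,683,247)),((218,215),.043,.068,(.427,-.239),(90,275,347,None),(118,285,552))):
    u0,v0=u-39,v-30
    ox=390 if R>.05 else 0; oy=0 if R>.05 else 300
    x=lambda q:u0+(q-ox)/5; y=lambda q:v0+(q-oy)/5
    sil=lambda p:np.vstack([ring(p,R,0),ring(p,R,H)])
    t=least_squares(lambda p:[sil(p)[:,0].min()-x(tx[0]),ring(p,R,0)[:,0].max()-x(tx[1]),ring(p,R,0)[:,1].max()-y(tx[2])],p0)
    F=R+.006
    for dz in(0,.008):
        l=least_squares(lambda p:[ring(p,F,H+.004+dz)[:,0].min()-x(lx[0]),ring(p,F,H+.004+dz)[:,0].max()-x(lx[1]),ring(p,F,H+.004+dz)[:,1].min()-y(lx[2])],p0)
        print(R,dz,'tin',t.x.round(4),t.fun.round(1),'lid',l.x.round(4),l.fun.round(1),'off mm',((l.x-t.x)*1e3).round(1))
        if dz==0: L=l.x
    c=cv2.resize(im[v0:v0+60,u0:u0+78],None,fx=5,fy=5,interpolation=2).copy()
    e=c.copy()
    for q,col in((ring(t.x,R,0),(0,255,0)),(ring(t.x,R,H),(0,255,0)),(ring(L,F,H),(0,0,255)),(ring(L,F,H+.004),(0,0,255)),(ring(L,.011,H+.036),(255,255,0))):
        cv2.polylines(e,[np.int32((q-[u0,v0]+.5)*5)],True,col,1)
    out.append(np.hstack([c,e]))
cv2.imwrite('pics/f2.png',np.vstack(out))
E
```

```text
0.056 0 tin [0.4819 0.0053] [-0.4  0.4 -0. ] lid [4.778e-01 4.000e-04] [-0.3  0.3 -0.1] off mm [-4.1 -4.9]
0.056 0.008 tin [0.4819 0.0053] [-0.4  0.4 -0. ] lid [ 0.4875 -0.0104] [-0.6  0.6 -0.1] off mm [  5.6 -15.8]
0.043 0 tin [ 0.4264 -0.2346] [-0.8  0.9 -0.1] lid [ 0.4223 -0.2397] [-0.3  0.3 -0. ] off mm [-4.1 -5.1]
0.043 0.008 tin [ 0.4264 -0.2346] [-0.8  0.9 -0.1] lid [ 0.4326 -0.2475] [-0.5  0.5 -0.1] off mm [  6.2 -12.9]
```

View pics/f2.png

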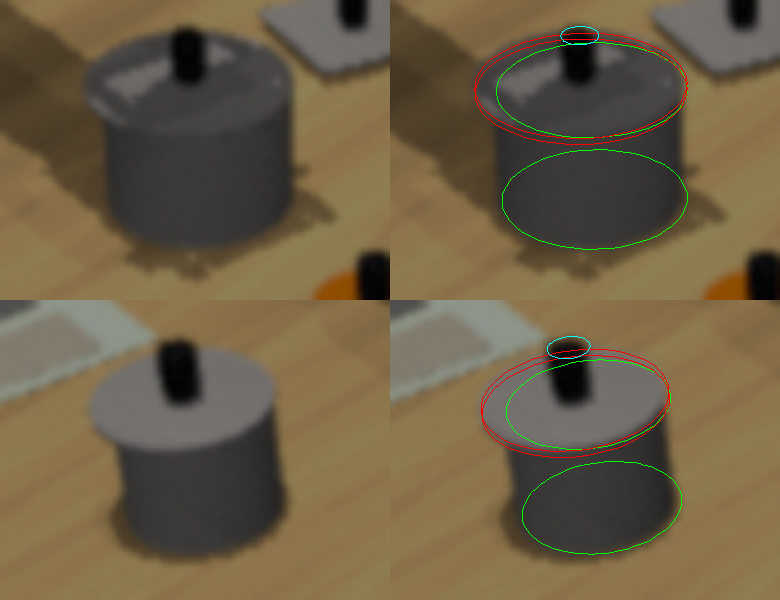

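Seated height fits: at seated height the scene view puts the lid centres within about 5 mm of the wrist camera's readings. A lid 8 mm too high would disagree by about 11–15 mm. The 4–6 mm offsets are within the 8 mm play and the 10.5 mm limit. The gripper is clear, so I'm handing in.

```bash
python3 -c "
from workcell import bot
print(bot.hand_in(),bot.get_state()['clock'])"
```

```text
the job is handed in; nothing more can be done
the job is handed in; nothing more can be done
```

All three steel lids are on the tins of their own size, and I handed the job in after about 25 s of robot time. I picked each lid up by its knob, lowered it into its tin's mouth without meeting resistance, then released it. I did not touch the square lid, tape, wooden disc, screwdriver, or the orange and purple look-alikes.

**Last checks:**
- **Seating:** In the final pictures all three lids look level and seated. For the medium and large lids, model overlays in the scene view matched seated height. At that height the lid centres agreed with the wrist camera to about 5 mm, while a lid 8 mm too high would have been off by about 11–15 mm. The small lid I judged only from a wrist view and the final picture.
- **Robot clear:** The gripper was open and about 0.2 m above the nearest rim.

**Where checks disagreed:**
- **Centring:** The scene view puts the medium and large lids about 6.5 mm off-centre, while the wrist camera says 1–3 mm. Both are inside the 8 mm play and the 10.5 mm limit, so I left them as they were.
- **Tin positions:** The camera estimates of each tin's position differed by up to about 14 mm. I used the wrist camera's estimates.
- **Refused call:** The first move call was refused for missing fields and did not move the arm.

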